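Fit the casting flasks over their wax trees

TASK

The wax trees are ready to be invested for casting: put each of the four steel flasks over a wax tree, onto the rubber sprue base of its own size, so that it stands upright and fully home in the groove of the base. Lower each one gently straight down round its tree, without dropping it, touching the wax with the gripper or pushing the bases about, and leave the dropper bottle and the small lidded pot where they stand.

Things in the scene. Friction and masses are not known exactly. Their poses are not given: they have to be found in the camera images.
- flask_66: Loose stainless steel casting flask: a plain tube open at both ends, 66 mm outer diameter, wall 2.5 mm, 68 mm tall, 200 g nominal, standing upright. Origin: centre of its lower end, z up; round, so its yaw does not matter. It belongs on base_66.
- flask_57: Loose stainless steel casting flask: a plain tube open at both ends, 57 mm outer diameter, wall 2.5 mm, 58 mm tall, 170 g nominal, standing upright. Origin: centre of its lower end, z up; round, so its yaw does not matter. It belongs on base_57.
- flask_48: Loose stainless steel casting flask: a plain tube open at both ends, 48 mm outer diameter, wall 2.5 mm, 48 mm tall, 140 g nominal, standing upright. Origin: centre of its lower end, z up; round, so its yaw does not matter. It belongs on base_48.
- flask_39: Loose stainless steel casting flask: a plain tube open at both ends, 39 mm outer diameter, wall 2.5 mm, 40 mm tall, 120 g nominal, standing upright. Origin: centre of its lower end, z up; round, so its yaw does not matter. It belongs on base_39.
- base_66: Loose black rubber sprue base of the 66 mm flask: round cup, 84 mm across its flared rim, rim 13 mm high, with its green wax tree (little rings) 45 mm across, top at 62 mm. Groove floor 4 mm up, 57 to 70 mm in diameter, between rim and a central dome 23 mm high; their slopes guide in a flask up to 5 mm off-centre. 260 g. Origin: centre of underside, z up. Seated, the flask's lower end is 4 mm above it.
- base_57: Loose black rubber sprue base of the 57 mm flask: round cup, 75 mm across its flared rim, rim 13 mm high, with its blue wax tree (small discs) 36 mm across, top at 52 mm. Groove floor 4 mm up, 48 to 61 mm in diameter, between rim and a central dome 23 mm high; their slopes guide in a flask up to 5 mm off-centre. 230 g. Origin: centre of underside, z up. Seated, the flask's lower end is 4 mm above it.
- base_48: Loose black rubber sprue base of the 48 mm flask: round cup, 66 mm across its flared rim, rim 13 mm high, with its red wax tree (small bars) 27 mm across, top at 42 mm. Groove floor 4 mm up, 39 to 52 mm in diameter, between rim and a central dome 23 mm high; their slopes guide in a flask up to 5 mm off-centre. 190 g. Origin: centre of underside, z up. Seated, the flask's lower end is 4 mm above it.
- base_39: Loose black rubber sprue base of the 39 mm flask: round cup, 57 mm across its flared rim, rim 13 mm high, with its amber wax tree (small balls) 18 mm across, top at 34 mm. Groove floor 4 mm up, 30 to 43 mm in diameter, between rim and a central dome 23 mm high; their slopes guide in a flask up to 5 mm off-centre. 160 g. Origin: centre of underside, z up. Seated, the flask's lower end is 4 mm above it.
- dropper_bottle: Bystander: small amber dropper bottle with a black bulb, 34 mm across, 102 mm tall, standing upright. Origin: centre of its underside. Leave alone.
- wax_pot: Bystander: small lidded pot, cream with a pale yellow lid, 59 mm across, 40 mm tall. Origin: centre of its underside. Leave alone. Fixed in mid-bench, not listed: turntable (x 0.31 to 0.54, y -0.13 to 0.11, 100 mm high), third hand (x 0.44 to 0.57, y -0.17 to -0.10, 230 mm), tin screen (x 0.57 to 0.70, y -0.15 to 0.15, 250 mm); carry over or round their front.
Things that resemble listed ones, but are neither listed nor needed, are in the scene too. Leave any orange look-alike of the flask_66 alone.

How it is judged:
By the outcome, as a careful person would: the job done as asked, in the order asked, and still so for the second after the job is handed in, with the robot touching nothing.
It also fails if it takes over 136 s, if anything falls off the work surface, if the arm or the gripper's body presses on something with over 40 N, if the wrist force passes 120 N, or if a joint passes its speed limit or range.

ROBOT

A 6-joint arm with a two-finger parallel gripper is mounted at the origin on a cart in front of the work surface, level with it; the furniture and walls round the work are solid. World frame = base frame: x ahead of the robot, y to its left, z up, the work surface at z = 0. Lengths are in m, angles in rad, forces in N, time in s.
With the tool pointing down it reaches from about 0.3 to 0.875 m from the base axis. Payload 6.4 kg.
Tool frame: the origin (TCP) lies midway between the tips of the shut fingers; the grasp point (between the pads) lies 19 mm behind it; z points along the fingers, y is the direction in which the jaws open and shut (so a half turn about z gives the same grasp; the last joint's range is limited). The gripper opens to 88 mm and grips with 3 to 60 N. Pads are 18 mm wide; open, the fingers measure 123 mm over their backs; the gripper's body (75 mm by 187 mm) begins 45 mm behind the grasp point.
Start: joints at [-1.506, 0.181, 1.607, -0, 1.354, -0.206], TCP at [0.154, -0.554, 0.239] pointing down, gripper open.
Joint ranges: [-2.99, 2.99], [-0.89, 2.07], [0.3, 2.58], [-1.14, 4.28], [0, 2.63], [-3.12, 3.12]. Speed limits (rad/s): [2.57, 2.57, 3.01, 3.14, 3.14, 3.14].

INTERFACE

Orientations are given as a 3x3 rotation matrix whose columns are the frame's x, y, z axes.
In Python, from workcell import readout, optics, arm, models gives the robot as it stands.
- The arm moves only by the tool apply_moves, never from a script. Its argument "increments" is a list of rows, each an object with "claw": the finger opening in mm, from 0 to 88.1; "offset": the shift along the tool's x, y, z in mm, a list of three; "angular": the turn, a rotation vector about the tool's x, y, z in rad, a list of three. In form: [{"claw": claw, "offset": [dx, dy, dz], "angular": [rx, ry, rz]}, ...]. A call has 1 to 20 rows; each row shifts and turns the commanded pose from where the row before left it, along the tool's axes as they then stand; what a row does not reach is not made up. A row lasts 1/10 s, in which the tool goes at most 50 mm and 8.59 degrees, less where a joint would pass 70% of its speed; a pose out of reach is approached as far as the arm can. A call is refused whole if a number of a shift passes 50 or a number of a turn 0.15, either way. A call with a gripper value outside its range is refused whole. The fingers move at their own pace and stop on an object; "squeeze" is the grip in N (left out, the last holds). Time passes only in rows, so rows that do not move let the fingers close. It gives the time, the measured TCP pose, the force and the opening at its end, in the units of the state.
- readout.sense(): the state, without advancing time (a new reading comes with each control period).
- optics.get_image(name): name is "scene" or "side" or "wrist"; returns the picture (400x640x3 uint8, red, green, blue); there is no depth.
- optics.camera_model(name): a dict with "K" (3x3 intrinsics, pixels), "view" (4x4, takes a point from world to camera coordinates); the wrist camera has in their place "hand_eye" (4x4, takes a point from camera to tool coordinates, whose origin is the TCP and whose axes are the flange's). Camera axes: x right, y down, z forward; pixel columns grow to the right and rows downward; lengths in m; the calibration is good to about 2 mm. A picture is of the moment at which its call begins: read the wrist's pose just before it. camera_model takes no time and is no camera call.
- arm.hand_in(): hands the job in, once; it reports no verdict.
Trained networks look in the newest picture that a camera, given by its name, has taken for a name from the list of things; names that differ only in an ending like _2 or _b are one class to them, and where a whole thing is asked for, a point or a joint stands for the part that bears it (a point fixed in the world has none). Each returns a list of dicts, best first, with "p" (0 to 1); they miss things now and then, are a little off and sometimes report something else, mostly with a low value. They report only what shows in the picture. A call takes as long as a camera call. They do not tell look-alikes from the thing itself.
- models.find_in(camera, target): "rect" ([left, top, right, bottom] as shares, 0 to 1, of the picture: columns of its width, rows of its height, round what is visible of it).
The state is a dict: "clock": time; "joints": joint angles; "joint_velocities": joint speeds; "joint_efforts": joint torques, N m; "tcp_pos": TCP position; "tcp_rot": TCP orientation; "wrist_force": force on the tool from outside, world axes, zero at the start; "wrist_torque": the same for the moment, N m; "width": finger opening in m.
Only numpy, scipy, OpenCV 4.12 (cv2) and the standard library are available. Lean on these libraries where they do the work, as an engineer would, in place of code of your own. Each camera call takes 0.05 s, during which the arm holds its last target. There are 200 camera calls.

## Working session

There is one attempt and no reset: what is moved stays moved. The work goes in short steps, Python scripts to look and compute and a tool call to move; the robot and the scene stay as the last step left them, time stands still between calls to the robot, and variables do not carry over. Pictures are saved under pics/ and viewed, about 12 in all and at most 16, crops included, and the job is handed in when it is done.

Besides the shell and the picture viewer there is one more tool, called by a JSON object that holds its "op" and its "data". apply_moves: Moves the arm, as the interface text tells. Its arguments: {"type":"object","properties":{"increments":{"type":"array","items":{"type":"object","properties":{"claw":{"type":"number"},"offset":{"type":"array","items":{"type":"number"}},"angular":{"type":"array","items":{"type":"number"}}}}},"squeeze":{"type":"number"}},"required":["increments"]}

```bash
ls; mkdir -p pics
cat > h.py <<'E'
import cv2,numpy as np
from workcell import readout, optics, arm, models
def shot(c,fn):
    im=optics.get_image(c); cv2.imwrite('pics/'+fn,im[:,:,::-1]); return im
E
python3 - <<'E'
from h import *
np.set_printoptions(precision=4,suppress=True)
s=readout.sense(); print(s)
a=shot('scene','s0.png'); b=shot('side','d0.png')
for c in('scene','side','wrist'): print(c,optics.camera_model(c))
for c in('scene','side'):
  for n in ['flask_66','base_66','base_57','base_48','base_39','dropper_bottle','wax_pot','flask_57','flask_48','flask_39']:
    print(c,n,[(round(d['p'],2),(np.array(d['rect'])*[640,400,640,400]).round(0).tolist()) for d in models.find_in(c,n)][:6])
E
```

```text
pics
{'clock': 0.0, 'joints': array([-1.5063,  0.1815,  1.608 , -0.    ,  1.3538, -0.2063]), 'joint_velocities': array([ 0.0004, -0.0004,  0.0004, -0.0015,  0.0004,  0.0016]), 'joint_efforts': array([ -0.0011, -43.3874, -34.1845,   0.0702,   0.0388,  -0.0001]), 'tcp_pos': array([ 0.1538, -0.5535,  0.2378]), 'tcp_rot': array([[ 0.9636,  0.2675, -0.0001],
       [ 0.2675, -0.9635,  0.0017],
       [ 0.0003, -0.0017, -1.    ]]), 'wrist_force': array([ 0.1991,  0.1569, -0.1878]), 'wrist_torque': array([-0.0072,  0.0392,  0.0003]), 'width': 0.08842656803286382}
scene {'K': array([[437.2202,   0.    , 316.2837],
       [  0.    , 437.2202, 201.6268],
       [  0.    ,   0.    ,   1.    ]]), 'view': array([[-0.4491, -0.8934, -0.0063,  0.288 ],
       [-0.4746,  0.2446, -0.8456,  0.2824],
       [ 0.757 , -0.3768, -0.5338,  1.0711],
       [ 0.    ,  0.    ,  0.    ,  1.    ]])}
side {'K': array([[403.1652,   0.    , 316.7506],
       [  0.    , 403.1652, 196.8186],
       [  0.    ,   0.    ,   1.    ]]), 'view': array([[ 0.9885, -0.1494,  0.0233, -0.5212],
       [-0.0306, -0.3485, -0.9368
[... 1980 characters left out ...]
0.61, [364.0, 243.0, 391.0, 271.0]), (0.56, [264.0, 230.0, 296.0, 257.0])]
side base_39 [(0.76, [321.0, 236.0, 339.0, 255.0]), (0.61, [364.0, 243.0, 391.0, 271.0]), (0.56, [264.0, 230.0, 296.0, 257.0])]
side dropper_bottle [(0.58, [288.0, 233.0, 308.0, 276.0])]
side wax_pot [(0.52, [272.0, 171.0, 288.0, 182.0])]
side flask_57 [(0.61, [278.0, 158.0, 296.0, 174.0]), (0.55, [305.0, 166.0, 317.0, 173.0]), (0.49, [324.0, 160.0, 326.0, 174.0])]
side flask_48 [(0.61, [278.0, 158.0, 296.0, 174.0]), (0.55, [305.0, 166.0, 317.0, 173.0]), (0.49, [324.0, 160.0, 326.0, 174.0])]
side flask_39 [(0.61, [278.0, 158.0, 296.0, 174.0]), (0.55, [305.0, 166.0, 317.0, 173.0]), (0.49, [324.0, 160.0, 326.0, 174.0])]
```

View pics/s0.png

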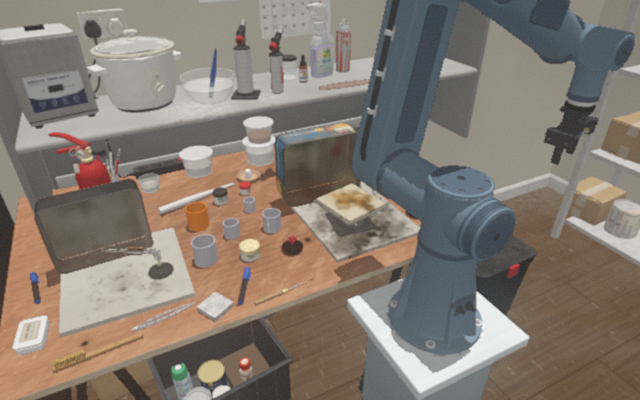

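View pics/d0.png

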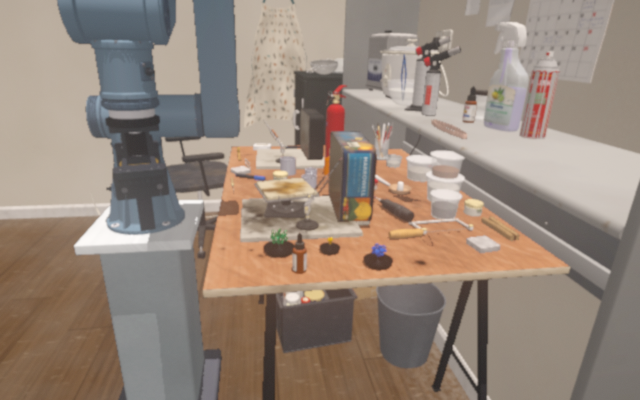

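Scene: grey flasks near (203,251), (231,228), (271,220), (249,204), the orange decoy at (197,216), the pot at (249,250) and the red base at (292,246). There may be another red object at (244,190). Side: green base (278,243), amber (330,246), blue (378,257), dropper (300,255).

```bash
cat >> h.py <<'E'
def ray(c,uv,z,pose=None):
    m=optics.camera_model(c)
    if c=='wrist':
        T=np.eye(4);T[:3,:3]=pose['tcp_rot'];T[:3,3]=pose['tcp_pos'];X=T@m['hand_eye']
    else: X=np.linalg.inv(m['view'])
    d=X[:3,:3]@np.linalg.inv(m['K'])@np.r_[uv,1.]; o=X[:3,3]
    return (o+d*(z-o[2])/d[2])[:2]
def proj(c,P):
    m=optics.camera_model(c);q=m['view']@np.r_[P,1];q=m['K']@q[:3];return q[:2]/q[2]
E
python3 - <<'E'
from h import *
np.set_printoptions(precision=3,suppress=True)
for n,uv,z in [('f66',(204,237),.068),('f57',(231,221),.058),('f48?',(272,211),.048),('f39',(249,200),.04),('orange',(197,207),.068),('pot',(249,246),.04),('redbase',(292,248),.013),('red2',(244,190),.02)]:
    print(n,ray('scene',uv,z))
for n,uv,z in [('green',(279,248),.01),('amber',(330,248),.01),('blue',(378,261),.01),('drop',(300,270),.0),('flA',(288,160),.05),('flB',(310,170),.05),('pot',(280,174),.04)]:
    print(n,ray('side',uv,z))
a=cv2.imread('pics/s0.png')[175:275,170:310];b=cv2.imread('pics/d0.png')[150:275,225:405]
a=cv2.resize(a,None,fx=4,fy=4,interpolation=2)
b=cv2.resize(b,(560,389),interpolation=2)
cv2.imwrite('pics/z0.png',np.vstack([a[:300+100],b])[:800])
c=np.vstack([cv2.resize(a,(420,300)),cv2.resize(b,(420,292))]);cv2.imwrite('pics/z0.png',c)
E
```

```text
f66 [0.486 0.434]
f57 [0.542 0.338]
f48? [0.551 0.202]
f39 [0.66  0.242]
orange [0.651 0.413]
pot [0.424 0.324]
redbase [0.391 0.205]
red2 [0.763 0.226]
green [ 0.389 -0.252]
amber [ 0.522 -0.266]
blue [ 0.629 -0.347]
drop [ 0.433 -0.351]
flA [0.473 0.471]
flB [0.547 0.316]
pot [0.428 0.304]
```

View pics/z0.png

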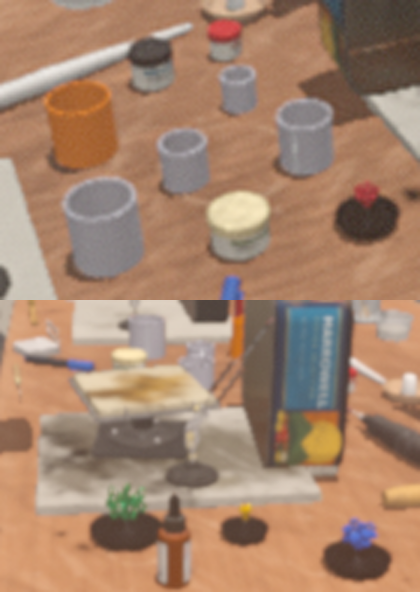

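The zoom shows flask_66 is the big grey one at the lower left, flask_57 is at right near (305,135 in the zoom), flask_48 is in the middle and flask_39 is the small one. Next I'll look at the bases from above with the wrist camera.

{"op": "apply_moves", "data": {"increments": [{"offset":[35,-18,-20],"claw":88},{"offset":[42,-21,-20]},{"offset":[42,-21,-20]},{"offset":[42,-21,0]},{"offset":[42,-21,0]},{"offset":[42,-21,0]},{"offset":[42,-21,0]},{"offset":[42,-21,0]},{"offset":[42,-21,0]},{"offset":[42,-21,0]},{"angular":[0,0,-0.144]},{"angular":[0,0,-0.144]},{"angular":[0,0,-0.144]},{"angular":[0,0,-0.144]},{"angular":[0,0,-0.144]},{"angular":[0,0,-0.144]},{"angular":[0,0,-0.144]},{"angular":[0,0,-0.144]},{"angular":[0,0,-0.148]},{}]}}

```text
schema error: expected keys claw, offset, angular
```

Run:
```python
from h import *
s=readout.sense(); im=shot('wrist','w1.png'); np.savez('w1.npz',im=im,tcp_pos=s['tcp_pos'],tcp_rot=s['tcp_rot']); print(s['clock'],s['tcp_pos'],s['tcp_rot'].round(3),s['joints'].round(2))
```

```text
1.1 [ 0.15383214 -0.55409079  0.23873269] [[ 0.964  0.268  0.   ]
 [ 0.268 -0.964 -0.   ]
 [-0.     0.    -1.   ]] [-1.51  0.18  1.61  0.    1.35 -0.21]
```

View pics/w1.png

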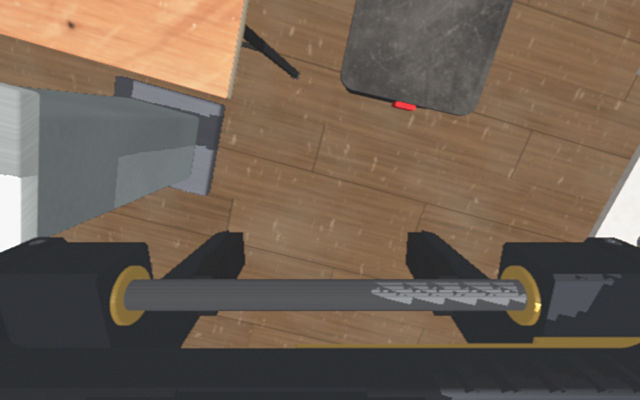

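The gripper fills the lower half of this view, so I must aim with the upper half, roughly below the camera. Every row needs all three keys.

{"op": "apply_moves", "data": {"increments": [{"offset":[38,-9,-20],"angular":[0,0,0],"claw":88},{"offset":[38,-9,-20],"angular":[0,0,0],"claw":88},{"offset":[38,-9,-20],"angular":[0,0,0],"claw":88},{"offset":[38,-9,0],"angular":[0,0,0],"claw":88},{"offset":[38,-9,0],"angular":[0,0,0],"claw":88},{"offset":[38,-9,0],"angular":[0,0,0],"claw":88},{"offset":[38,-9,0],"angular":[0,0,0],"claw":88},{"offset":[38,-10,0],"angular":[0,0,0],"claw":88},{"offset":[38,-10,0],"angular":[0,0,0],"claw":88},{"offset":[43,-11,0],"angular":[0,0,0],"claw":88},{"offset":[0,0,0],"angular":[0,0,-0.144],"claw":88},{"offset":[0,0,0],"angular":[0,0,-0.144],"claw":88},{"offset":[0,0,0],"angular":[0,0,-0.144],"claw":88},{"offset":[0,0,0],"angular":[0,0,-0.144],"claw":88},{"offset":[0,0,0],"angular":[0,0,-0.144],"claw":88},{"offset":[0,0,0],"angular":[0,0,-0.144],"claw":88},{"offset":[0,0,0],"angular":[0,0,-0.144],"claw":88},{"offset":[0,0,0],"angular":[0,0,-0.144],"claw":88},{"offset":[0,0,0],"angular":[0,0,-0.148],"claw":88},{"offset":[0,0,0],"angular":[0,0,0],"claw":88}]}}

```text
clock: 3.15
tcp_pos: [0.4997, -0.3605, 0.2987]
tcp_rot: [[-0.001, 1.0, -0.0], [1.0, 0.001, 0.0], [0.0, -0.0, -1.0]]
wrist_force: [-0.3, -0.2, 1.5]
width: 0.0879
```

```bash
cat >> h.py <<'E'
def wshot(n):
    s=readout.sense(); im=shot('wrist',n+'.png'); np.savez(n+'.npz',im=im,tcp_pos=s['tcp_pos'],tcp_rot=s['tcp_rot']); print(s['clock'],s['tcp_pos'].round(4),s['tcp_rot'].round(3).tolist(),s['joints'].round(2)); return im
E
python3 -c "
from h import *
wshot('w2')"
```

```text
3.15 [ 0.4997 -0.3605  0.2987] [[-0.001, 1.0, -0.0], [1.0, 0.001, 0.0], [0.0, -0.0, -1.0]] [-0.82  0.23  1.43  0.    1.48 -0.82]
```

View pics/w2.png

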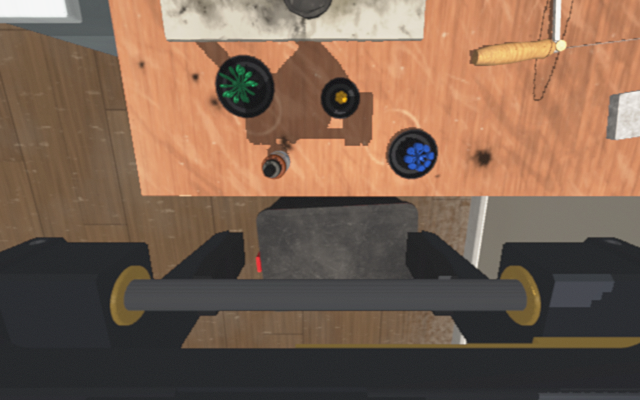

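The wrist view shows green base at about (244,86), amber at (340,98), blue at (412,153) and the dropper at (273,165). Now over to the flasks.

{"op": "apply_moves", "data": {"increments": [{"offset":[30,2,-10],"angular":[0,0,0],"claw":88},{"offset":[48,2,-10],"angular":[0,0,0],"claw":88},{"offset":[48,2,-10],"angular":[0,0,0],"claw":88},{"offset":[48,2,0],"angular":[0,0,0],"claw":88},{"offset":[48,2,0],"angular":[0,0,0],"claw":88},{"offset":[48,2,0],"angular":[0,0,0],"claw":88},{"offset":[48,2,0],"angular":[0,0,0],"claw":88},{"offset":[48,2,0],"angular":[0,0,0],"claw":88},{"offset":[48,2,0],"angular":[0,0,0],"claw":88},{"offset":[48,2,0],"angular":[0,0,0],"claw":88},{"offset":[48,2,0],"angular":[0,0,0],"claw":88},{"offset":[48,2,0],"angular":[0,0,0],"claw":88},{"offset":[42,2,0],"angular":[0,0,0],"claw":88},{"offset":[0,0,0],"angular":[0,0,0],"claw":88},{"offset":[0,0,0],"angular":[0,0,0],"claw":88}]}}

```text
clock: 4.7
tcp_pos: [0.5253, 0.2403, 0.3284]
tcp_rot: [[0.001, 1.0, -0.0], [1.0, -0.001, -0.001], [-0.001, -0.0, -1.0]]
wrist_force: [0.0, -0.6, 0.3]
width: 0.0882
```

```bash
python3 -c "
from h import *
wshot('w3')"
```

```text
4.7 [0.5253 0.2403 0.3284] [[0.001, 1.0, -0.0], [1.0, -0.001, -0.001], [-0.001, -0.0, -1.0]] [ 0.22  0.13  1.49 -0.    1.53  0.22]
```

View pics/w3.png

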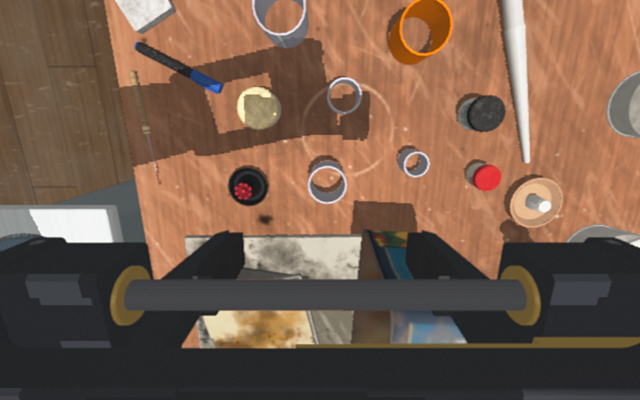

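The flask tops are at 66 (278,15), cut off by the frame; 48 (344,95); 57 (327,183); 39 (415,162). The red base is at (248,186). I'll fit circles of known size and height by edge strength.

```bash
cat >> h.py <<'E'
from scipy.ndimage import map_coordinates
from scipy.optimize import minimize
def fit(shotname,p0,circles,sig=1.0,span=0.012):
    """circles: list of (radius, z, sign) ; maximises mean radial gradient; sign +1 = brighter outside, 0 = either"""
    d=np.load(shotname+'.npz'); g=cv2.GaussianBlur(cv2.cvtColor(d['im'],cv2.COLOR_RGB2GRAY).astype(float),(0,0),sig)
    m=optics.camera_model('wrist');T=np.eye(4);T[:3,:3]=d['tcp_rot'];T[:3,3]=d['tcp_pos'];V=np.linalg.inv(T@m['hand_eye'])
    t=np.linspace(0,2*np.pi,180,endpoint=False)
    def pr(x,y,r,z):
        P=np.stack([x+r*np.cos(t),y+r*np.sin(t),0*t+z,0*t+1]);q=m['K']@(V@P)[:3];return q[:2]/q[2]
    def f(p):
        sc=0
        for r,z,s in circles:
            a=pr(*p,r+.001,z);b=pr(*p,r-.001,z)
            ok=(a[1]>1)&(a[1]<228)
            v=map_coordinates(g,a[::-1],order=1)-map_coordinates(g,b[::-1],order=1)
            v=np.clip(v,-25,25)[ok]
            sc+=np.mean(v*s if s else abs(v))
        return -sc
    gr=[(f((p0[0]+i,p0[1]+j)),p0[0]+i,p0[1]+j) for i in np.arange(-span,span+.0005,.001) for j in np.arange(-span,span+.0005,.001)]
    b=min(gr); o=minimize(f,b[1:],method='Nelder-Mead',options=dict(initial_simplex=[b[1:],(b[1]+.001,b[2]),(b[1],b[2]+.001)]))
    c=pr(*o.x,*circles[0][:2])
    return o.x,-o.fun,c.mean(1),c
E
cat > fits.py <<'E'
from h import *
np.set_printoptions(precision=4,suppress=True)
vis={n:cv2.imread('pics/%s.png'%n) for n in('w2','w3')}
for n,w,uv,D,H in [('b66','w2',(244,86),84,13),('b39','w2',(340,98),57,13),('b57','w2',(412,153),75,13),('b48','w3',(248,186),66,13),('f66','w3',(278,15),66,68),('f48','w3',(344,95),48,48),('f57','w3',(327,183),57,58),('f39','w3',(415,162),39,40),('drop','w2',(273,168),34,60),('pot','w3',(259,107),59,40)]:
    d=np.load(w+'.npz'); p0=ray('wrist',uv,H/1000,d)
    if n[0]=='b': cs=[(D/2000,.013,1)]
    elif n[0]=='f': cs=[(D/2000,H/1000,0),(D/2000-.0025,H/1000,0)]
    else: cs=[(D/2000,H/1000,0)]
    x,s,c,cv=fit(w,p0,cs); print(n,p0,x,round(s,1),c)
    for q in cv.T: cv2.circle(vis[w],tuple(int(round(v)) for v in q),0,(255,255,0),-1)
a=cv2.resize(vis['w2'][40:190,200:460],None,fx=2.2,fy=2.2,interpolation=2)
b=cv2.resize(vis['w3'][0:215,220:450],None,fx=2.2,fy=2.2,interpolation=2)
h=max(len(a),len(b)); o=np.zeros((h,a.shape[1]+b.shape[1],3),np.uint8);o[:len(a),:a.shape[1]]=a;o[:len(b),a.shape[1]:]=b
cv2.imwrite('pics/fit1.png',cv2.resize(o,(800,int(h*800/o.shape[1]))))
E
python3 fits.py
```

```text
b66 [ 0.3892 -0.2495] [ 0.3898 -0.2503] 24.4 [244.4343  86.1583]
b39 [ 0.5222 -0.2651] [ 0.5222 -0.2651] 23.8 [340.0036  97.826 ]
b57 [ 0.629  -0.3414] [ 0.628  -0.3414] 25.0 [411.3415 152.7012]
b48 [0.4024 0.2027] [0.4028 0.2044] 24.8 [248.1385 184.7964]
f66 [0.4693 0.4304] [0.4703 0.4418] 50.0 [278.3505   4.0302]
f48 [0.5531 0.339 ] [0.5535 0.3386] 35.5 [344.2786  95.154 ]
f57 [0.5298 0.2174] [0.5298 0.2143] 43.5 [326.9748 184.9084]
f39 [0.6609 0.2453] [0.6607 0.2435] 43.9 [414.7605 163.102 ]
drop [ 0.4325 -0.3561] [ 0.4338 -0.3541] 23.6 [273.9218 166.4238]
pot [0.4334 0.3236] [0.4325 0.3223] 22.7 [258.4173 107.7439]
```

View pics/fit1.png

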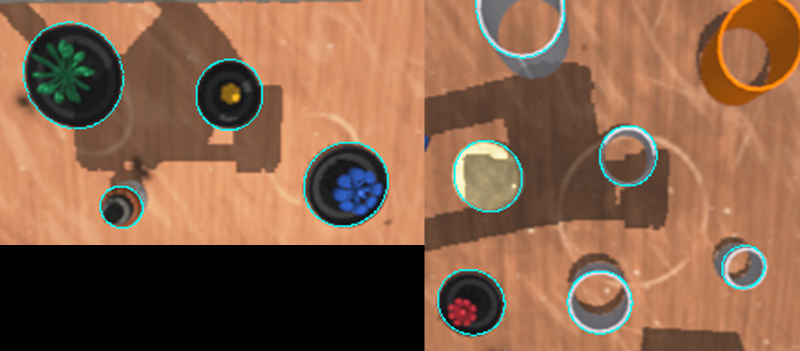

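All fits are tight and the sizes match. Picking flask_57 first.

{"op": "apply_moves", "data": {"squeeze": 25, "increments": [{"offset":[-13,2.5,20],"angular":[0,0,0],"claw":88},{"offset":[-13,2,40],"angular":[0,0,0],"claw":88},{"offset":[0,0,45],"angular":[0,0,0],"claw":88},{"offset":[0,0,45],"angular":[0,0,0],"claw":88},{"offset":[0,0,45],"angular":[0,0,0],"claw":88},{"offset":[0,0,40],"angular":[0,0,0],"claw":88},{"offset":[0,0,30],"angular":[0,0,0],"claw":88},{"offset":[0,0,20],"angular":[0,0,0],"claw":88},{"offset":[0,0,15],"angular":[0,0,0],"claw":88},{"offset":[0,0,0],"angular":[0,0,0],"claw":88},{"offset":[0,0,0],"angular":[0,0,0],"claw":62},{"offset":[0,0,0],"angular":[0,0,0],"claw":59},{"offset":[0,0,0],"angular":[0,0,0],"claw":50},{"offset":[0,0,0],"angular":[0,0,0],"claw":50},{"offset":[0,0,0],"angular":[0,0,0],"claw":50}]}}

```text
clock: 6.25
tcp_pos: [0.5303, 0.2137, 0.0296]
tcp_rot: [[-0.0, 1.0, 0.0], [1.0, 0.0, 0.0], [0.0, 0.0, -1.0]]
wrist_force: [-2.8, -0.7, 5.4]
width: 0.0561
```

{"op": "apply_moves", "data": {"increments": [{"offset":[0,0,-8],"angular":[0,0,0],"claw":50},{"offset":[0,0,-22],"angular":[0,0,0],"claw":50},{"offset":[0,0,-40],"angular":[0,0,0],"claw":50},{"offset":[0,0,-40],"angular":[0,0,0],"claw":50},{"offset":[0,0,-40],"angular":[0,0,0],"claw":50},{"offset":[0,0,-40],"angular":[0,0,0],"claw":50},{"offset":[0,0,-40],"angular":[0,0,0],"claw":50},{"offset":[0,0,-40],"angular":[0,0,0],"claw":50},{"offset":[0,0,-40],"angular":[0,0,0],"claw":50},{"offset":[-5,0,0],"angular":[0,0,0],"claw":50}]}}

```text
clock: 7.25
tcp_pos: [0.5325, 0.2094, 0.3461]
tcp_rot: [[-0.001, 1.0, 0.012], [1.0, 0.001, 0.002], [0.002, 0.012, -1.0]]
wrist_force: [0.6, 0.4, -1.2]
width: 0.0564
```

{"op": "apply_moves", "data": {"increments": [{"offset":[-20,0,0],"angular":[0,0,0],"claw":50},{"offset":[-40,5,0],"angular":[0,0,0],"claw":50},{"offset":[-40,8,0],"angular":[0,0,0],"claw":50},{"offset":[-40,8,0],"angular":[0,0,0],"claw":50},{"offset":[-40,8,0],"angular":[0,0,0],"claw":50},{"offset":[-40,8,0],"angular":[0,0,0],"claw":50},{"offset":[-40,8,0],"angular":[0,0,0],"claw":50},{"offset":[-40,8,0],"angular":[0,0,0],"claw":50},{"offset":[-40,8,0],"angular":[0,0,0],"claw":50},{"offset":[-40,8,0],"angular":[0,0,0],"claw":50},{"offset":[-40,8,0],"angular":[0,0,0],"claw":50},{"offset":[-40,8,0],"angular":[0,0,0],"claw":50},{"offset":[-40,8,0],"angular":[0,0,0],"claw":50},{"offset":[-30,5,0],"angular":[0,0,0],"claw":50},{"offset":[-20,0,0],"angular":[0,0,0],"claw":50},{"offset":[0,0,0],"angular":[0,0,0],"claw":50},{"offset":[0,0,0],"angular":[0,0,0],"claw":50}]}}

```text
clock: 8.95
tcp_pos: [0.6276, -0.3413, 0.3371]
tcp_rot: [[0.001, 1.0, -0.002], [1.0, -0.001, 0.002], [0.002, -0.002, -1.0]]
wrist_force: [-0.3, 0.1, -2.2]
width: 0.0564
```

{"op": "apply_moves", "data": {"increments": [{"offset":[0,0,20],"angular":[0,0,0],"claw":50},{"offset":[0,0,40],"angular":[0,0,0],"claw":50},{"offset":[0,0,40],"angular":[0,0,0],"claw":50},{"offset":[0,0,40],"angular":[0,0,0],"claw":50},{"offset":[0,0,40],"angular":[0,0,0],"claw":50},{"offset":[0,0,35],"angular":[0,0,0],"claw":50},{"offset":[0,0,20],"angular":[0,0,0],"claw":50},{"offset":[0,0,0],"angular":[0,0,0],"claw":50},{"offset":[0,0,0],"angular":[0,0,0],"claw":50}]}}

```text
clock: 9.85
tcp_pos: [0.6285, -0.3404, 0.1043]
tcp_rot: [[-0.001, 1.0, 0.0], [1.0, 0.001, 0.0], [0.0, 0.0, -1.0]]
wrist_force: [0.7, 0.2, -1.8]
width: 0.0564
```

```bash
python3 -c "
from h import *
im=shot('side','d1.png')[:,:,::-1]; cv2.imwrite('pics/d1z.png',cv2.resize(im[200:290,310:450],None,fx=5,fy=5,interpolation=2))
s=readout.sense();print(s['tcp_pos'],s['wrist_force'])
for z in (.0,.013):print(proj('side',(.628,-.3414,z)))
print(proj('side',(.628,-.3414,.072)),proj('side',(.628,-.3414,.13)))"
```

```text
[ 0.62921417 -0.34121416  0.10564466] [-0.44792779  0.66945466 -2.35881418]
[376.6822124  263.50803396]
[377.07264547 258.94005105]
[378.88968161 237.68111958] [380.75129465 215.9006479 ]
```

View pics/d1z.png

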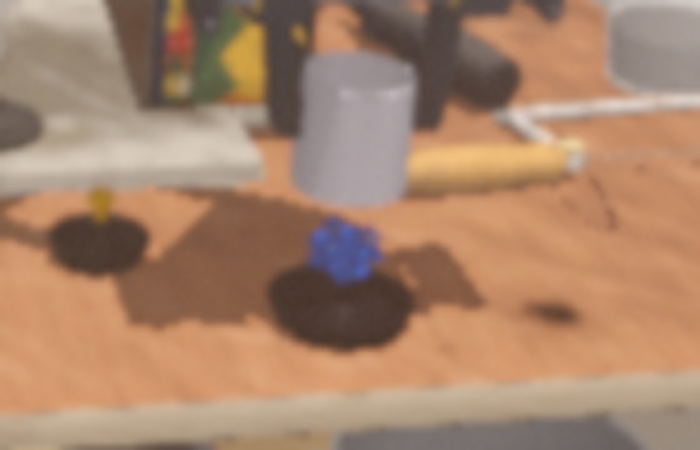

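The zoom shows the flask upright, with its bottom at (351,195) over the blue tree at (343,250) and base at (342,305). That fits the camera's lean, so it is aligned. Lowering.

{"op": "apply_moves", "data": {"increments": [{"offset":[0,0,12],"angular":[0,0,0],"claw":50},{"offset":[0,0,14],"angular":[0,0,0],"claw":50},{"offset":[0,0,12],"angular":[0,0,0],"claw":50},{"offset":[0,0,10],"angular":[0,0,0],"claw":50},{"offset":[0,0,8],"angular":[0,0,0],"claw":50},{"offset":[0,0,4],"angular":[0,0,0],"claw":50},{"offset":[0,0,3],"angular":[0,0,0],"claw":50},{"offset":[0,0,3],"angular":[0,0,0],"claw":50},{"offset":[0,0,2],"angular":[0,0,0],"claw":50},{"offset":[0,0,1],"angular":[0,0,0],"claw":50},{"offset":[0,0,0],"angular":[0,0,0],"claw":50},{"offset":[0,0,0],"angular":[0,0,0],"claw":50}]}}

```text
clock: 11.1
tcp_pos: [0.6285, -0.3419, 0.0351]
tcp_rot: [[0.0, 1.0, 0.001], [1.0, -0.0, -0.001], [-0.001, 0.001, -1.0]]
wrist_force: [1.7, -1.0, -1.5]
width: 0.0565
```

{"op": "apply_moves", "data": {"increments": [{"offset":[0,0,1],"angular":[0,0,0],"claw":50},{"offset":[0,0,0],"angular":[0,0,0],"claw":50}]}}

```text
clock: 11.3
tcp_pos: [0.6284, -0.3418, 0.0341]
tcp_rot: [[0.0, 1.0, 0.001], [1.0, -0.0, -0.001], [-0.001, 0.001, -1.0]]
wrist_force: [1.0, -1.6, -0.6]
width: 0.0567
```

{"op": "apply_moves", "data": {"increments": [{"offset":[0,0,1],"angular":[0,0,0],"claw":50},{"offset":[0,0,0],"angular":[0,0,0],"claw":50}]}}

```text
clock: 11.5
tcp_pos: [0.6285, -0.3422, 0.0337]
tcp_rot: [[0.0, 1.0, 0.001], [1.0, -0.0, -0.001], [-0.001, 0.001, -1.0]]
wrist_force: [-0.0, -2.4, 2.9]
width: 0.0564
```

```bash
python3 -c "
from h import *
s=readout.sense();print(s['tcp_pos'],s['wrist_force'])
"
```

```text
[ 0.62851071 -0.34221982  0.03368753] [-0.03362893 -2.43152247  2.94891959]
```

Contact at the expected height. One more millimetre, then open gently and rise.

{"op": "apply_moves", "data": {"increments": [{"offset":[0,0,0.7],"angular":[0,0,0],"claw":50},{"offset":[0,0,0],"angular":[0,0,0],"claw":58},{"offset":[0,0,0],"angular":[0,0,0],"claw":62},{"offset":[0,0,0],"angular":[0,0,0],"claw":74},{"offset":[0,0,0],"angular":[0,0,0],"claw":80},{"offset":[0,0,-5],"angular":[0,0,0],"claw":80},{"offset":[0,0,-15],"angular":[0,0,0],"claw":80},{"offset":[0,0,-30],"angular":[0,0,0],"claw":88},{"offset":[0,0,-40],"angular":[0,0,0],"claw":88},{"offset":[0,0,-45],"angular":[0,0,0],"claw":88},{"offset":[0,0,-45],"angular":[0,0,0],"claw":88},{"offset":[0,0,-45],"angular":[0,0,0],"claw":88},{"offset":[0,0,-45],"angular":[0,0,0],"claw":88},{"offset":[0,0,-30],"angular":[0,0,0],"claw":88},{"offset":[0,0,0],"angular":[0,0,0],"claw":88}]}}

```text
clock: 13.0
tcp_pos: [0.6298, -0.3426, 0.3411]
tcp_rot: [[-0.0, 1.0, 0.01], [1.0, 0.0, -0.008], [-0.008, 0.01, -1.0]]
wrist_force: [-0.2, -0.6, 1.0]
width: 0.088
```

```bash
python3 -c "
from h import *
s=readout.sense();print(s['tcp_pos'],s['wrist_force'])
shot('side','d2.png')
a=cv2.imread('pics/d2.png')[200:290,310:450]
cv2.imwrite('pics/d2z.png',cv2.resize(a,None,fx=5,fy=5,interpolation=2))"
```

```text
[ 0.62982163 -0.3426201   0.34112116] [-0.15409778 -0.5571811   0.96130242]
```

View pics/d2z.png

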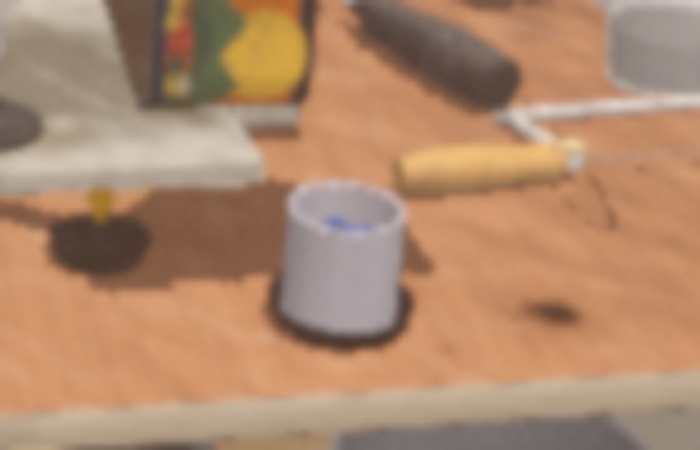

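flask_57 stands upright in its base. Next is flask_66.

{"op": "apply_moves", "data": {"increments": [{"offset":[30,-5,0],"angular":[0,0,0],"claw":88},{"offset":[46,-9,0],"angular":[0,0,0],"claw":88},{"offset":[46,-9,0],"angular":[0,0,0],"claw":88},{"offset":[46,-9,0],"angular":[0,0,0],"claw":88},{"offset":[46,-9,0],"angular":[0,0,0],"claw":88},{"offset":[46,-9,0],"angular":[0,0,0],"claw":88},{"offset":[46,-9,0],"angular":[0,0,0],"claw":88},{"offset":[46,-9,0],"angular":[0,0,0],"claw":88},{"offset":[46,-9,0],"angular":[0,0,0],"claw":88},{"offset":[46,-9,0],"angular":[0,0,0],"claw":88},{"offset":[46,-9,0],"angular":[0,0,0],"claw":88},{"offset":[46,-9,0],"angular":[0,0,0],"claw":88},{"offset":[46,-9,0],"angular":[0,0,0],"claw":88},{"offset":[46,-9,0],"angular":[0,0,0],"claw":88},{"offset":[46,-9,0],"angular":[0,0,0],"claw":88},{"offset":[46,-9,0],"angular":[0,0,0],"claw":88},{"offset":[40,-10,0],"angular":[0,0,0],"claw":88},{"offset":[24,-9,0],"angular":[0,0,0],"claw":88},{"offset":[0,0,0],"angular":[0,0,0],"claw":88},{"offset":[0,0,0],"angular":[0,0,0],"claw":88}]}}

```text
clock: 15.05
tcp_pos: [0.4684, 0.4423, 0.3306]
tcp_rot: [[-0.001, 1.0, -0.002], [1.0, 0.001, -0.002], [-0.002, -0.002, -1.0]]
wrist_force: [-0.0, 0.2, -0.3]
width: 0.0879
```

```bash
python3 -c "
from h import *
s=readout.sense();print(s['tcp_pos'],s['wrist_force'])"
```

```text
[0.46837036 0.44233211 0.33062481] [-0.02583541  0.22882274 -0.29269759]
```

{"op": "apply_moves", "data": {"increments": [{"offset":[-0.5,2,20],"angular":[0,0,0],"claw":88},{"offset":[0,0,40],"angular":[0,0,0],"claw":88},{"offset":[0,0,45],"angular":[0,0,0],"claw":88},{"offset":[0,0,45],"angular":[0,0,0],"claw":88},{"offset":[0,0,45],"angular":[0,0,0],"claw":88},{"offset":[0,0,40],"angular":[0,0,0],"claw":88},{"offset":[0,0,27],"angular":[0,0,0],"claw":88},{"offset":[0,0,20],"angular":[0,0,0],"claw":88},{"offset":[0,0,14],"angular":[0,0,0],"claw":88},{"offset":[0,0,0],"angular":[0,0,0],"claw":88},{"offset":[0,0,0],"angular":[0,0,0],"claw":72},{"offset":[0,0,0],"angular":[0,0,0],"claw":67},{"offset":[0,0,0],"angular":[0,0,0],"claw":60},{"offset":[0,0,0],"angular":[0,0,0],"claw":60},{"offset":[0,0,0],"angular":[0,0,0],"claw":60}]}}

```text
clock: 16.55
tcp_pos: [0.4718, 0.4425, 0.0376]
tcp_rot: [[-0.0, 1.0, 0.002], [1.0, 0.0, 0.001], [0.001, 0.002, -1.0]]
wrist_force: [-2.2, -1.9, 6.8]
width: 0.0665
```

```bash
python3 -c "
from h import *
for _ in range(3):
  s=readout.sense();print(s['tcp_pos'],s['wrist_force'],s['width']);optics.get_image('side')"
```

```text
[0.47176072 0.44250664 0.03755335] [-2.24418878 -1.87128285  6.82262565] 0.06654197296100056
[0.47175171 0.44250666 0.03753196] [-2.5184055  -1.36316357  6.41374261] 0.06586022454969187
[0.47175828 0.442532   0.0375376 ] [-1.26582257 -1.53585551  5.99713103] 0.06612316540498694
```

{"op": "apply_moves", "data": {"increments": [{"offset":[0,0,-8],"angular":[0,0,0],"claw":60},{"offset":[0,0,-22],"angular":[0,0,0],"claw":60},{"offset":[0,0,-40],"angular":[0,0,0],"claw":60},{"offset":[0,0,-40],"angular":[0,0,0],"claw":60},{"offset":[0,0,-40],"angular":[0,0,0],"claw":60},{"offset":[0,0,-40],"angular":[0,0,0],"claw":60},{"offset":[0,0,-40],"angular":[0,0,0],"claw":60},{"offset":[0,0,-40],"angular":[0,0,0],"claw":60},{"offset":[0,0,-40],"angular":[0,0,0],"claw":60},{"offset":[0,0,0],"angular":[0,0,0],"claw":60}]}}

```text
clock: 17.7
tcp_pos: [0.473, 0.4434, 0.354]
tcp_rot: [[-0.0, 1.0, 0.01], [1.0, 0.0, 0.007], [0.007, 0.01, -1.0]]
wrist_force: [0.5, -0.2, -1.6]
width: 0.0663
```

{"op": "apply_moves", "data": {"increments": [{"offset":[-20,-2,0],"angular":[0,0,0],"claw":60},{"offset":[-42,-5,0],"angular":[0,0,0],"claw":60},{"offset":[-42,-5,0],"angular":[0,0,0],"claw":60},{"offset":[-42,-5,0],"angular":[0,0,0],"claw":60},{"offset":[-42,-5,0],"angular":[0,0,0],"claw":60},{"offset":[-42,-5,0],"angular":[0,0,0],"claw":60},{"offset":[-42,-5,0],"angular":[0,0,0],"claw":60},{"offset":[-42,-5,0],"angular":[0,0,0],"claw":60},{"offset":[-42,-5,0],"angular":[0,0,0],"claw":60},{"offset":[-42,-5,0],"angular":[0,0,0],"claw":60},{"offset":[-42,-5,0],"angular":[0,0,0],"claw":60},{"offset":[-42,-5,0],"angular":[0,0,0],"claw":60},{"offset":[-42,-5,0],"angular":[0,0,0],"claw":60},{"offset":[-42,-5,0],"angular":[0,0,0],"claw":60},{"offset":[-42,-5,0],"angular":[0,0,0],"claw":60},{"offset":[-42,-5,0],"angular":[0,0,0],"claw":60},{"offset":[-30,-4,0],"angular":[0,0,0],"claw":60},{"offset":[-12,0,0],"angular":[0,0,0],"claw":60},{"offset":[0,0,0],"angular":[0,0,0],"claw":60},{"offset":[0,0,0],"angular":[0,0,0],"claw":60}]}}

```text
clock: 19.7
tcp_pos: [0.3902, -0.2489, 0.3454]
tcp_rot: [[-0.0, 1.0, -0.001], [1.0, 0.0, 0.001], [0.001, -0.001, -1.0]]
wrist_force: [0.2, 0.4, -2.1]
width: 0.0664
```

{"op": "apply_moves", "data": {"increments": [{"offset":[-0.7,0,20],"angular":[0,0,0],"claw":60},{"offset":[0,0,40],"angular":[0,0,0],"claw":60},{"offset":[0,0,40],"angular":[0,0,0],"claw":60},{"offset":[0,0,40],"angular":[0,0,0],"claw":60},{"offset":[0,0,40],"angular":[0,0,0],"claw":60},{"offset":[0,0,25],"angular":[0,0,0],"claw":60},{"offset":[0,0,20],"angular":[0,0,0],"claw":60},{"offset":[0,0,0],"angular":[0,0,0],"claw":60},{"offset":[0,0,0],"angular":[0,0,0],"claw":60}]}}

```text
clock: 20.6
tcp_pos: [0.3906, -0.2496, 0.1215]
tcp_rot: [[-0.002, 1.0, -0.0], [1.0, 0.002, 0.0], [0.0, -0.0, -1.0]]
wrist_force: [0.1, -0.3, -1.8]
width: 0.0661
```

```bash
python3 -c "
from h import *
im=shot('side','d3.png')[:,:,::-1]; cv2.imwrite('pics/d3z.png',cv2.resize(im[190:285,230:350],None,fx=5,fy=5,interpolation=2))
s=readout.sense();print(s['tcp_pos'],s['wrist_force'])"
```

```text
[ 0.3910642  -0.25044607  0.12227465] [ 0.15618693 -0.12268343 -2.15574053]
```

View pics/d3z.png

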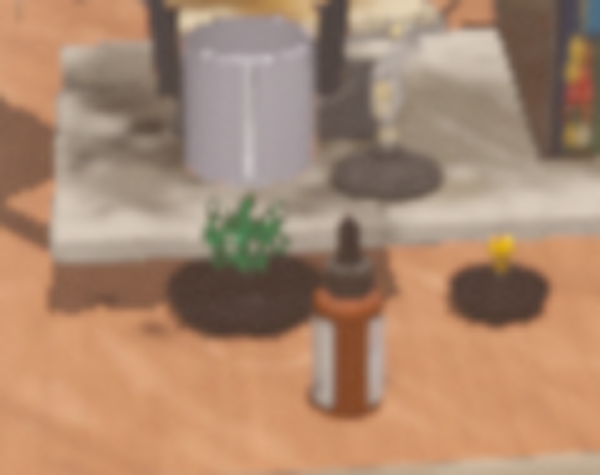

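The flask bottom is centred at column 248, the tree at 246 and the base at 245, so they line up. Lowering.

{"op": "apply_moves", "data": {"increments": [{"offset":[0,0,12],"angular":[0,0,0],"claw":60},{"offset":[0,0,14],"angular":[0,0,0],"claw":60},{"offset":[0,0,14],"angular":[0,0,0],"claw":60},{"offset":[0,0,12],"angular":[0,0,0],"claw":60},{"offset":[0,0,10],"angular":[0,0,0],"claw":60},{"offset":[0,0,6],"angular":[0,0,0],"claw":60},{"offset":[0,0,4],"angular":[0,0,0],"claw":60},{"offset":[0,0,3],"angular":[0,0,0],"claw":60},{"offset":[0,0,2],"angular":[0,0,0],"claw":60},{"offset":[0,0,0],"angular":[0,0,0],"claw":60},{"offset":[0,0,0],"angular":[0,0,0],"claw":60}]}}

```text
clock: 21.75
tcp_pos: [0.3899, -0.2506, 0.0441]
tcp_rot: [[-0.0, 1.0, -0.0], [1.0, 0.0, 0.0], [0.0, -0.0, -1.0]]
wrist_force: [-2.0, 0.7, -0.9]
width: 0.0664
```

{"op": "apply_moves", "data": {"increments": [{"offset":[0,0,1],"angular":[0,0,0],"claw":60},{"offset":[0,0,0],"angular":[0,0,0],"claw":60},{"offset":[0,0,0],"angular":[0,0,0],"claw":60}]}}

```text
clock: 22.05
tcp_pos: [0.3899, -0.2506, 0.0433]
tcp_rot: [[-0.0, 1.0, -0.001], [1.0, 0.0, 0.0], [0.0, -0.001, -1.0]]
wrist_force: [-5.7, 1.9, 3.6]
width: 0.0663
```

{"op": "apply_moves", "data": {"increments": [{"offset":[0,0,1],"angular":[0,0,0],"claw":60},{"offset":[0,0,0],"angular":[0,0,0],"claw":60}]}}

```text
clock: 22.25
tcp_pos: [0.3899, -0.2505, 0.0427]
tcp_rot: [[-0.0, 1.0, -0.001], [1.0, 0.0, 0.0], [0.0, -0.001, -1.0]]
wrist_force: [-6.5, 3.5, 10.0]
width: 0.0661
```

{"op": "apply_moves", "data": {"increments": [{"offset":[0.5,-1,-0.5],"angular":[0,0,0],"claw":60},{"offset":[0.3,-0.5,0.5],"angular":[0,0,0],"claw":60},{"offset":[0,0,0],"angular":[0,0,0],"claw":60}]}}

```text
clock: 22.55
tcp_pos: [0.3889, -0.25, 0.042]
tcp_rot: [[0.0, 1.0, 0.001], [1.0, -0.0, -0.0], [-0.0, 0.001, -1.0]]
wrist_force: [0.1, 0.6, -1.4]
width: 0.0667
```

{"op": "apply_moves", "data": {"increments": [{"offset":[0,0,0.7],"angular":[0,0,0],"claw":60},{"offset":[0,0,0],"angular":[0,0,0],"claw":60},{"offset":[0,0,0],"angular":[0,0,0],"claw":60}]}}

```text
clock: 22.85
tcp_pos: [0.3889, -0.2501, 0.0415]
tcp_rot: [[0.0, 1.0, 0.0], [1.0, -0.0, -0.0], [-0.0, 0.0, -1.0]]
wrist_force: [-0.9, 0.4, 2.4]
width: 0.0664
```

The sideways load is gone and z is 0.0415, as expected for a fully home flask. Releasing, then moving on to flask_48.

{"op": "apply_moves", "data": {"increments": [{"offset":[0,0,0.7],"angular":[0,0,0],"claw":60},{"offset":[0,0,0],"angular":[0,0,0],"claw":67},{"offset":[0,0,0],"angular":[0,0,0],"claw":71},{"offset":[0,0,0],"angular":[0,0,0],"claw":80},{"offset":[0,0,0],"angular":[0,0,0],"claw":88},{"offset":[0,0,-5],"angular":[0,0,0],"claw":88},{"offset":[0,0,-15],"angular":[0,0,0],"claw":88},{"offset":[0,0,-30],"angular":[0,0,0],"claw":88},{"offset":[0,0,-40],"angular":[0,0,0],"claw":88},{"offset":[0,0,-45],"angular":[0,0,0],"claw":88},{"offset":[0,0,-45],"angular":[0,0,0],"claw":88},{"offset":[0,0,-45],"angular":[0,0,0],"claw":88},{"offset":[0,0,-45],"angular":[0,0,0],"claw":88},{"offset":[0,0,-25],"angular":[0,0,0],"claw":88},{"offset":[0,0,0],"angular":[0,0,0],"claw":88}]}}

```text
clock: 24.35
tcp_pos: [0.3899, -0.2512, 0.3405]
tcp_rot: [[-0.0, 1.0, 0.006], [1.0, 0.0, -0.006], [-0.006, 0.006, -1.0]]
wrist_force: [1.3, -0.6, 0.1]
width: 0.088
```

```bash
python3 -c "
from h import *
s=readout.sense();print(s['tcp_pos'],s['wrist_force'])
im=shot('side','d4.png')[:,:,::-1]; cv2.imwrite('pics/d4z.png',cv2.resize(im[190:285,230:350],None,fx=5,fy=5,interpolation=2))"
```

```text
[ 0.38992703 -0.25119151  0.34047445] [ 1.25802802 -0.59219083  0.07291935]
```

View pics/d4z.png

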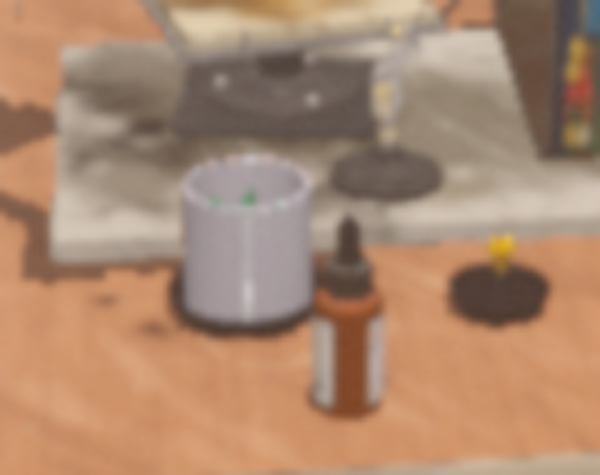

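flask_66 is seated upright, and the bottle and amber base are unmoved. On to flask_48.

{"op": "apply_moves", "data": {"increments": [{"offset":[25,6,0],"angular":[0,0,0],"claw":88},{"offset":[45,13,0],"angular":[0,0,0],"claw":88},{"offset":[45,13,0],"angular":[0,0,0],"claw":88},{"offset":[45,13,0],"angular":[0,0,0],"claw":88},{"offset":[45,13,0],"angular":[0,0,0],"claw":88},{"offset":[45,13,0],"angular":[0,0,0],"claw":88},{"offset":[45,13,0],"angular":[0,0,0],"claw":88},{"offset":[45,13,0],"angular":[0,0,0],"claw":88},{"offset":[45,13,0],"angular":[0,0,0],"claw":88},{"offset":[45,13,0],"angular":[0,0,0],"claw":88},{"offset":[45,13,0],"angular":[0,0,0],"claw":88},{"offset":[45,13,0],"angular":[0,0,0],"claw":88},{"offset":[45,13,0],"angular":[0,0,0],"claw":88},{"offset":[24,2,0],"angular":[0,0,0],"claw":88},{"offset":[0,0,0],"angular":[0,0,0],"claw":88},{"offset":[0,0,0],"angular":[0,0,0],"claw":88}]}}

```text
clock: 26.0
tcp_pos: [0.5518, 0.3389, 0.3333]
tcp_rot: [[-0.001, 1.0, -0.003], [1.0, 0.001, -0.002], [-0.002, -0.003, -1.0]]
wrist_force: [-0.5, -0.6, 0.1]
width: 0.0881
```

{"op": "apply_moves", "data": {"increments": [{"offset":[-0.3,1.5,21],"angular":[0,0,0],"claw":88},{"offset":[0,0,40],"angular":[0,0,0],"claw":88},{"offset":[0,0,45],"angular":[0,0,0],"claw":88},{"offset":[0,0,45],"angular":[0,0,0],"claw":88},{"offset":[0,0,45],"angular":[0,0,0],"claw":88},{"offset":[0,0,45],"angular":[0,0,0],"claw":76},{"offset":[0,0,30],"angular":[0,0,0],"claw":72},{"offset":[0,0,23],"angular":[0,0,0],"claw":72},{"offset":[0,0,17],"angular":[0,0,0],"claw":72},{"offset":[0,0,0],"angular":[0,0,0],"claw":72},{"offset":[0,0,0],"angular":[0,0,0],"claw":54},{"offset":[0,0,0],"angular":[0,0,0],"claw":49},{"offset":[0,0,0],"angular":[0,0,0],"claw":42},{"offset":[0,0,0],"angular":[0,0,0],"claw":42},{"offset":[0,0,0],"angular":[0,0,0],"claw":42}]}}

```text
clock: 27.5
tcp_pos: [0.555, 0.3392, 0.0263]
tcp_rot: [[-0.0, 1.0, 0.002], [1.0, 0.0, 0.001], [0.001, 0.002, -1.0]]
wrist_force: [-1.9, -1.2, 6.8]
width: 0.048
```

{"op": "apply_moves", "data": {"increments": [{"offset":[0,0,-8],"angular":[0,0,0],"claw":42},{"offset":[0,0,-20],"angular":[0,0,0],"claw":42},{"offset":[0,0,-30],"angular":[0,0,0],"claw":42},{"offset":[0,0,-40],"angular":[0,0,0],"claw":42},{"offset":[0,0,-30],"angular":[0,0,0],"claw":42},{"offset":[0,0,0],"angular":[0,0,0],"claw":42},{"offset":[0,0,0],"angular":[0,0,0],"claw":42}]}}

```text
clock: 28.2
tcp_pos: [0.5543, 0.3389, 0.1531]
tcp_rot: [[-0.0, 1.0, 0.001], [1.0, 0.0, 0.0], [0.0, 0.001, -1.0]]
wrist_force: [-0.2, 0.3, -2.6]
width: 0.0481
```

{"op": "apply_moves", "data": {"increments": [{"offset":[-15,-17,0],"angular":[0,0,0],"claw":42},{"offset":[-30,-34,0],"angular":[0,0,0],"claw":42},{"offset":[-30,-34,0],"angular":[0,0,0],"claw":42},{"offset":[-30,-34,0],"angular":[0,0,0],"claw":42},{"offset":[-19,-22,0],"angular":[0,0,0],"claw":42},{"offset":[-10,-10.5,0],"angular":[0,0,0],"claw":42},{"offset":[0,0,20],"angular":[0,0,0],"claw":42},{"offset":[0,0,35],"angular":[0,0,0],"claw":42},{"offset":[0,0,12],"angular":[0,0,0],"claw":42},{"offset":[0,0,0],"angular":[0,0,0],"claw":42},{"offset":[0,0,0],"angular":[0,0,0],"claw":42}]}}

```text
clock: 29.3
tcp_pos: [0.4024, 0.2048, 0.0855]
tcp_rot: [[-0.0, 1.0, -0.001], [1.0, 0.0, -0.0], [-0.0, -0.001, -1.0]]
wrist_force: [0.7, 0.0, -1.0]
width: 0.0485
```

```bash
python3 -c "
from h import *
s=readout.sense();print(s['tcp_pos'],s['wrist_force'])
im=shot('scene','s4.png')[:,:,::-1]; cv2.imwrite('pics/s4z.png',cv2.resize(im[180:290,210:350],None,fx=5,fy=5,interpolation=2))
a=proj('scene',(.4028,.2044,.0));b=proj('scene',(.4028,.2044,.06));print(a,b)"
```

```text
[0.40244117 0.20483357 0.08546859] [ 0.71750401  0.0088021  -1.04009942]
[290.85980801 249.14452001] [290.08605656 232.83873643]
```

View pics/s4z.png

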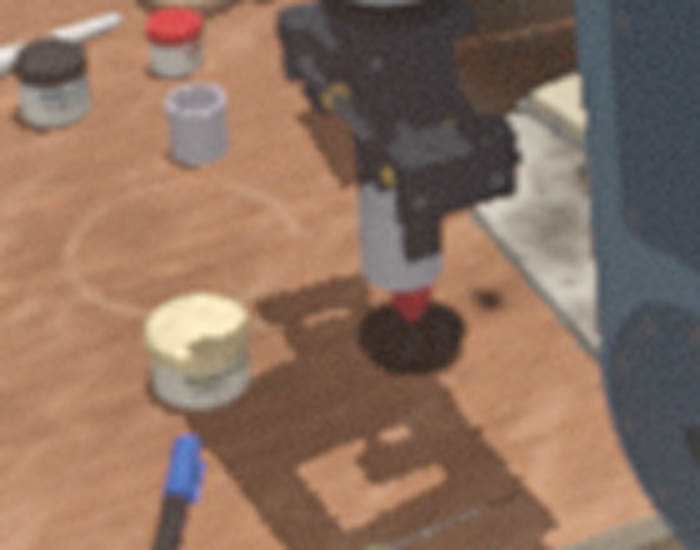

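The scene zoom shows the flask bottom centred near column 401 against 411 for the tree and base, so there may be a few mm of offset. I'll measure it in numbers.

```bash
python3 -c "
from h import *
im=cv2.imread('pics/s4.png')
for r in (230,232,234,236,238,240,244,248,250,252): print(r,im[r,278:308,:].mean(1).astype(int).tolist())
for z in(.064,.066): print(proj('scene',(.4028,.2044,z)), proj('scene',(.4028,.2044,.013)),proj('scene',(.4028,.2094,.013)))"
```

```text
230 [136, 135, 137, 139, 136, 131, 136, 137, 138, 140, 141, 137, 112, 70, 56, 57, 61, 67, 68, 87, 116, 145, 147, 145, 144, 143, 140, 136, 134, 134]
232 [142, 144, 147, 145, 137, 134, 134, 137, 137, 139, 137, 140, 131, 110, 98, 109, 125, 126, 125, 132, 138, 142, 141, 141, 139, 143, 142, 135, 133, 132]
234 [143, 143, 136, 122, 129, 133, 136, 137, 137, 140, 140, 140, 139, 138, 139, 139, 137, 132, 131, 130, 136, 138, 137, 134, 131, 131, 131, 132, 134, 137]
236 [90, 85, 88, 90, 98, 114, 135, 137, 140, 137, 142, 141, 139, 140, 137, 137, 134, 134, 130, 132, 134, 137, 138, 135, 136, 134, 130, 134, 134, 133]
238 [89, 93, 92, 93, 87, 97, 118, 137, 138, 130, 116, 107, 103, 104, 102, 94, 91, 87, 115, 136, 141, 138, 138, 137, 131, 124, 107, 92, 88, 83]
240 [89, 87, 85, 85, 85, 93, 111, 117, 106, 95, 80, 77, 79, 77, 80, 83, 80, 72, 77, 94, 108, 119, 127, 129, 127, 123, 111, 93, 77, 62]
244 [88, 92, 90, 80, 62, 49, 49, 46, 49, 46, 54, 52, 49, 58, 58, 53, 52, 46, 53, 51, 52, 45, 46, 50, 78, 115, 134, 136, 135, 135]
248 [85, 87, 89, 75, 52, 51, 48, 47, 45, 47, 54, 47, 49, 54, 51, 55, 52, 47, 43, 51, 47, 53, 49, 59, 100, 137, 143, 143, 144, 142]
250 [85, 88, 90, 90, 75, 64, 53, 48, 42, 45, 45, 51, 53, 55, 55, 53, 48, 50, 49, 50, 51, 54, 55, 75, 110, 138, 146, 144, 146, 143]
252 [88, 84, 89, 84, 89, 82, 73, 54, 47, 47, 42, 53, 49, 51, 45, 46, 50, 45, 50, 53, 49, 61, 83, 113, 135, 144, 141, 142, 141, 141]
[290.03307978 231.72232117] [290.69541732 245.6802048 ] [289.14423321 246.15889086]
[290.00652425 231.16269878] [290.69541732 245.6802048 ] [289.14423321 246.15889086]
```

```bash
python3 -c "
from h import *
im=cv2.imread('pics/s4.png').astype(int)
for r in (226,228,230,232,234,235,236,237,238): print(r,(im[r,276:306,2]-im[r,276:306,0]).tolist())"
```

```text
226 [78, 76, 77, 79, 78, 57, 11, -1, 2, 4, 1, 2, 1, 2, 6, 12, 8, 11, 10, 6, 11, 17, 58, 80, 83, 78, 78, 78, 79, 76]
228 [79, 77, 77, 82, 76, 60, 22, 1, -1, 2, 3, 0, 1, 2, 3, 10, 12, 8, 11, 12, 2, 19, 58, 79, 77, 79, 76, 75, 77, 78]
230 [78, 80, 80, 82, 80, 64, 26, 3, 0, 4, 3, 2, 3, 1, 5, 10, 13, 11, 11, 8, 5, 17, 49, 75, 81, 80, 78, 78, 78, 83]
232 [80, 77, 79, 78, 78, 66, 33, 5, 1, 2, 4, 3, 4, 2, 2, 2, 2, 3, 3, 1, -2, 3, 32, 73, 86, 82, 80, 75, 73, 76]
234 [80, 77, 80, 83, 78, 59, 33, 5, 1, 3, 2, 1, 1, 3, 3, 2, 1, 4, 2, -2, 1, 21, 55, 76, 78, 79, 77, 78, 76, 77]
235 [68, 64, 66, 67, 63, 50, 34, 15, 6, -1, -2, 0, 0, 2, 2, 1, 0, 0, 0, 4, 15, 45, 70, 76, 78, 80, 79, 76, 79, 75]
236 [55, 50, 50, 51, 49, 49, 43, 37, 31, 13, 5, 1, 0, 0, -1, -2, 0, 3, 3, 13, 42, 68, 79, 79, 79, 78, 77, 77, 78, 76]
237 [51, 47, 47, 47, 50, 49, 52, 58, 62, 47, 31, 19, 8, 4, 5, 8, 17, 28, 31, 46, 69, 81, 80, 79, 80, 80, 78, 78, 73, 71]
238 [46, 51, 48, 50, 51, 50, 51, 60, 69, 73, 69, 62, 47, 41, 41, 43, 55, 64, 67, 78, 80, 83, 84, 81, 82, 77, 77, 71, 67, 58]
```

The flask sits about 1 px left of where it should, roughly 3 mm and mostly in +y. I'll correct by 1.5 mm, inside the 5 mm guide tolerance, and feel for sideways force on the way down.

{"op": "apply_moves", "data": {"increments": [{"offset":[-1.5,0,8],"angular":[0,0,0],"claw":42},{"offset":[0,0,12],"angular":[0,0,0],"claw":42},{"offset":[0,0,12],"angular":[0,0,0],"claw":42},{"offset":[0,0,8],"angular":[0,0,0],"claw":42},{"offset":[0,0,5],"angular":[0,0,0],"claw":42},{"offset":[0,0,3],"angular":[0,0,0],"claw":42},{"offset":[0,0,2],"angular":[0,0,0],"claw":42},{"offset":[0,0,1.5],"angular":[0,0,0],"claw":42},{"offset":[0,0,0],"angular":[0,0,0],"claw":42},{"offset":[0,0,0],"angular":[0,0,0],"claw":42}]}}

```text
clock: 30.35
tcp_pos: [0.4023, 0.2032, 0.0342]
tcp_rot: [[-0.0, 1.0, -0.001], [1.0, 0.0, -0.0], [-0.0, -0.001, -1.0]]
wrist_force: [-3.1, -1.5, 1.0]
width: 0.048
```

{"op": "apply_moves", "data": {"increments": [{"offset":[0,0,1],"angular":[0,0,0],"claw":42},{"offset":[0,0,0],"angular":[0,0,0],"claw":42},{"offset":[0,0,0],"angular":[0,0,0],"claw":42}]}}

```text
clock: 30.65
tcp_pos: [0.4022, 0.2032, 0.0332]
tcp_rot: [[-0.0, 1.0, -0.001], [1.0, 0.0, -0.0], [-0.0, -0.001, -1.0]]
wrist_force: [-4.8, -2.6, 5.1]
width: 0.0478
```

{"op": "apply_moves", "data": {"increments": [{"offset":[0,0,1],"angular":[0,0,0],"claw":42},{"offset":[0,0,0],"angular":[0,0,0],"claw":42},{"offset":[0,0,0],"angular":[0,0,0],"claw":42}]}}

```text
clock: 30.95
tcp_pos: [0.402, 0.2031, 0.0323]
tcp_rot: [[-0.0, 1.0, -0.002], [1.0, 0.0, -0.001], [-0.001, -0.002, -1.0]]
wrist_force: [-6.5, -3.2, 8.9]
width: 0.0476
```

{"op": "apply_moves", "data": {"increments": [{"offset":[-0.5,-1,-0.5],"angular":[0,0,0],"claw":42},{"offset":[-0.3,-0.5,0.5],"angular":[0,0,0],"claw":42},{"offset":[0,0,0],"angular":[0,0,0],"claw":42}]}}

```text
clock: 31.25
tcp_pos: [0.4014, 0.2026, 0.0322]
tcp_rot: [[0.0, 1.0, 0.001], [1.0, -0.0, 0.0], [0.0, 0.001, -1.0]]
wrist_force: [-2.5, -1.6, 1.9]
width: 0.048
```

{"op": "apply_moves", "data": {"increments": [{"offset":[0,0,1],"angular":[0,0,0],"claw":42},{"offset":[0,0,0],"angular":[0,0,0],"claw":42},{"offset":[0,0,0],"angular":[0,0,0],"claw":42}]}}

```text
clock: 31.55
tcp_pos: [0.4012, 0.2025, 0.0309]
tcp_rot: [[0.0, 1.0, 0.0], [1.0, -0.0, 0.0], [0.0, 0.0, -1.0]]
wrist_force: [-1.4, -1.2, -0.6]
width: 0.0482
```

{"op": "apply_moves", "data": {"increments": [{"offset":[0,0,0.7],"angular":[0,0,0],"claw":42},{"offset":[0,0,0],"angular":[0,0,0],"claw":42},{"offset":[0,0,0],"angular":[0,0,0],"claw":42}]}}

```text
clock: 31.85
tcp_pos: [0.4012, 0.2025, 0.0304]
tcp_rot: [[-0.0, 1.0, 0.0], [1.0, 0.0, -0.0], [-0.0, 0.0, -1.0]]
wrist_force: [-1.1, -0.8, 1.7]
width: 0.0476
```

Fully home at z 0.0304, as expected. Releasing, then flask_39.

{"op": "apply_moves", "data": {"increments": [{"offset":[0,0,0.7],"angular":[0,0,0],"claw":42},{"offset":[0,0,0],"angular":[0,0,0],"claw":49},{"offset":[0,0,0],"angular":[0,0,0],"claw":53},{"offset":[0,0,0],"angular":[0,0,0],"claw":62},{"offset":[0,0,0],"angular":[0,0,0],"claw":70},{"offset":[0,0,-5],"angular":[0,0,0],"claw":70},{"offset":[0,0,-15],"angular":[0,0,0],"claw":70},{"offset":[0,0,-30],"angular":[0,0,0],"claw":70},{"offset":[0,0,-40],"angular":[0,0,0],"claw":70},{"offset":[0,0,-45],"angular":[0,0,0],"claw":70},{"offset":[5,30,-45],"angular":[0,0,0],"claw":70},{"offset":[7,45,0],"angular":[0,0,0],"claw":70},{"offset":[7,45,0],"angular":[0,0,0],"claw":70},{"offset":[7,45,0],"angular":[0,0,0],"claw":70},{"offset":[7,45,0],"angular":[0,0,0],"claw":70},{"offset":[7,40,0],"angular":[0,0,0],"claw":70},{"offset":[1,9.5,0],"angular":[0,0,0],"claw":70},{"offset":[0,0,0],"angular":[0,0,0],"claw":70},{"offset":[0,0,0],"angular":[0,0,0],"claw":70}]}}

```text
clock: 33.75
tcp_pos: [0.6571, 0.2431, 0.2059]
tcp_rot: [[-0.0, 1.0, -0.001], [1.0, 0.0, -0.0], [-0.0, -0.001, -1.0]]
wrist_force: [-0.5, -0.1, -0.3]
width: 0.0698
```

```bash
python3 -c "
from h import *
s=readout.sense();print(s['tcp_pos'],s['wrist_force'])
im=shot('scene','s5.png')[:,:,::-1]; cv2.imwrite('pics/s5z.png',cv2.resize(im[180:290,210:350],None,fx=5,fy=5,interpolation=2))"
```

```text
[0.65705204 0.24309649 0.20591514] [-0.45329458 -0.13853675 -0.2790283 ]
```

View pics/s5z.png

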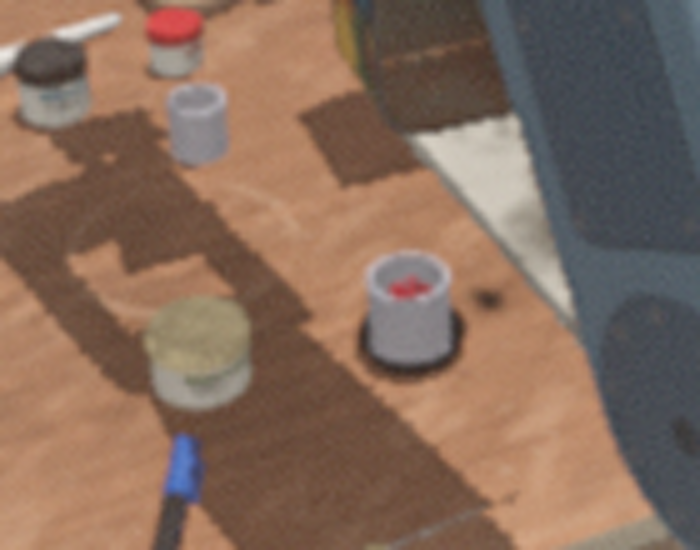

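flask_48 is seated upright. Now picking flask_39.

{"op": "apply_moves", "data": {"increments": [{"offset":[0.4,3.5,20],"angular":[0,0,0],"claw":62},{"offset":[0,0,40],"angular":[0,0,0],"claw":62},{"offset":[0,0,40],"angular":[0,0,0],"claw":62},{"offset":[0,0,30],"angular":[0,0,0],"claw":62},{"offset":[0,0,24],"angular":[0,0,0],"claw":62},{"offset":[0,0,20],"angular":[0,0,0],"claw":62},{"offset":[0,0,15],"angular":[0,0,0],"claw":62},{"offset":[0,0,0],"angular":[0,0,0],"claw":62},{"offset":[0,0,0],"angular":[0,0,0],"claw":45},{"offset":[0,0,0],"angular":[0,0,0],"claw":40},{"offset":[0,0,0],"angular":[0,0,0],"claw":33},{"offset":[0,0,0],"angular":[0,0,0],"claw":33},{"offset":[0,0,0],"angular":[0,0,0],"claw":33}]}}

```text
clock: 35.1
tcp_pos: [0.6627, 0.2437, 0.0188]
tcp_rot: [[0.0, 1.0, 0.002], [1.0, -0.0, 0.0], [0.0, 0.002, -1.0]]
wrist_force: [-1.7, -0.6, 6.5]
width: 0.0388
```

{"op": "apply_moves", "data": {"increments": [{"offset":[0,0,-8],"angular":[0,0,0],"claw":33},{"offset":[0,0,-22],"angular":[0,0,0],"claw":33},{"offset":[0,0,-40],"angular":[0,0,0],"claw":33},{"offset":[0,0,-40],"angular":[0,0,0],"claw":33},{"offset":[0,0,-40],"angular":[0,0,0],"claw":33},{"offset":[0,0,-40],"angular":[0,0,0],"claw":33},{"offset":[0,0,-40],"angular":[0,0,0],"claw":33},{"offset":[0,0,-40],"angular":[0,0,0],"claw":33},{"offset":[0,0,-40],"angular":[0,0,0],"claw":33},{"offset":[0,0,0],"angular":[0,0,0],"claw":33},{"offset":[0,0,0],"angular":[0,0,0],"claw":33}]}}

```text
clock: 36.2
tcp_pos: [0.662, 0.2436, 0.3283]
tcp_rot: [[-0.0, 1.0, 0.002], [1.0, 0.0, 0.0], [0.0, 0.002, -1.0]]
wrist_force: [-1.1, -0.3, -2.2]
width: 0.0387
```

{"op": "apply_moves", "data": {"increments": [{"offset":[-20,-6,0],"angular":[0,0,0],"claw":33},{"offset":[-40,-13,0],"angular":[0,0,0],"claw":33},{"offset":[-40,-13,0],"angular":[0,0,0],"claw":33},{"offset":[-40,-13,0],"angular":[0,0,0],"claw":33},{"offset":[-40,-13,0],"angular":[0,0,0],"claw":33},{"offset":[-40,-13,0],"angular":[0,0,0],"claw":33},{"offset":[-40,-13,0],"angular":[0,0,0],"claw":33},{"offset":[-40,-13,0],"angular":[0,0,0],"claw":33},{"offset":[-40,-13,0],"angular":[0,0,0],"claw":33},{"offset":[-40,-13,0],"angular":[0,0,0],"claw":33},{"offset":[-34,-11,0],"angular":[0,0,0],"claw":33},{"offset":[-20,-6,0],"angular":[0,0,0],"claw":33},{"offset":[0,0,0],"angular":[0,0,0],"claw":33}]}}

```text
clock: 37.5
tcp_pos: [0.5199, -0.1925, 0.3244]
tcp_rot: [[0.004, 1.0, -0.004], [1.0, -0.004, 0.002], [0.002, -0.004, -1.0]]
wrist_force: [-0.2, 1.1, -1.8]
width: 0.0387
```

{"op": "apply_moves", "data": {"increments": [{"offset":[0,0,0],"angular":[0,0,0.1],"claw":33},{"offset":[0,0,0],"angular":[0,0,0.14],"claw":33},{"offset":[0,0,0],"angular":[0,0,0.14],"claw":33},{"offset":[0,0,0],"angular":[0,0,0.14],"claw":33},{"offset":[0,0,0],"angular":[0,0,0.14],"claw":33},{"offset":[0,0,0],"angular":[0,0,0.14],"claw":33},{"offset":[0,0,0],"angular":[0,0,0.14],"claw":33},{"offset":[0,0,0],"angular":[0,0,0.14],"claw":33},{"offset":[0,0,0],"angular":[0,0,0.14],"claw":33},{"offset":[0,0,0],"angular":[0,0,0.14],"claw":33},{"offset":[0,0,0],"angular":[0,0,0.14],"claw":33},{"offset":[0,0,0],"angular":[0,0,0.14],"claw":33}]}}

```text
clock: 38.7
tcp_pos: [0.5214, -0.1889, 0.3251]
tcp_rot: [[0.997, -0.074, -0.003], [-0.074, -0.997, 0.002], [-0.003, -0.002, -1.0]]
wrist_force: [0.2, 0.6, -2.1]
width: 0.0388
```

{"op": "apply_moves", "data": {"increments": [{"offset":[0,0,0],"angular":[0,0,0.14],"claw":33},{"offset":[0,0,0],"angular":[0,0,0.14],"claw":33},{"offset":[0,0,0],"angular":[0,0,0.14],"claw":33},{"offset":[0,0,0],"angular":[0,0,0.14],"claw":33},{"offset":[0,0,0],"angular":[0,0,0.14],"claw":33},{"offset":[0,0,0],"angular":[0,0,0.14],"claw":33},{"offset":[0,0,0],"angular":[0,0,0.14],"claw":33},{"offset":[0,0,0],"angular":[0,0,0.14],"claw":33},{"offset":[0,0,0],"angular":[0,0,0.14],"claw":33},{"offset":[0,0,0],"angular":[0,0,0.14],"claw":33},{"offset":[0,0,0],"angular":[0,0,0.1],"claw":33},{"offset":[0,0,0],"angular":[0,0,0],"claw":33},{"offset":[0,0,0],"angular":[0,0,0],"claw":33}]}}

```text
clock: 40.0
tcp_pos: [0.5216, -0.1895, 0.3259]
tcp_rot: [[0.005, -1.0, -0.002], [-1.0, -0.005, 0.001], [-0.001, 0.002, -1.0]]
wrist_force: [0.4, -1.1, -0.8]
width: 0.0387
```

Run:
```python
from h import *
wshot('w6')
d=np.load('w6.npz')
print(fit('w6',(.522,-.265),[(.0285,.013,1)])[:3])
print(fit('w6',(.628,-.342),[(.0285,.062,0),(.026,.062,0)])[:3])
print(fit('w2',(.522,-.265),[(.0285,.013,1)])[:3])
```

```text
40.0 [ 0.5216 -0.1895  0.3259] [[0.005, -1.0, -0.002], [-1.0, -0.005, 0.001], [-0.001, 0.002, -1.0]] [-0.56  0.08  1.55  0.    1.52  2.57]
(array([ 0.522, -0.265]), np.float64(25.0), array([325.61670597, 113.13469564]))
(array([ 0.63006765, -0.34161527]), np.float64(49.94231501756383), array([241.19672033,  49.24016707]))
(array([ 0.51896192, -0.26440934]), np.float64(23.763397895893114), array([340.00354208,  97.82144835]))
```

The same picture gave a different x this time, so I'll check the calibration readout and refit without clipping.

```bash
sed -i 's/v=np.clip(v,-25,25)\[ok\]/v=(np.tanh(v\/60)*60)[ok]/' h.py
python3 - <<'E'
from h import *
np.set_printoptions(precision=5,suppress=True)
for _ in range(2): print(optics.camera_model('wrist')['hand_eye'])
print(optics.camera_model('wrist')['K'])
for w,n,p,c in [('w6','b39',(.522,-.265),[(.0285,.013,1)]),('w6','f57',(.628,-.342),[(.0285,.062,0),(.026,.062,0)]),('w2','b39',(.522,-.265),[(.0285,.013,1)]),('w2','b57',(.628,-.342),[(.0375,.013,1)]),('w3','f39',(.6607,.2435),[(.0195,.04,0),(.017,.04,0)])]:
    print(w,n,fit(w,p,c)[:3])
E
```

```text
[[-0.00004 -0.96459 -0.26377  0.06792]
 [ 1.      -0.00001 -0.00008 -0.00161]
 [ 0.00007 -0.26377  0.96459 -0.14454]
 [ 0.       0.       0.       1.     ]]
[[-0.00004 -0.96459 -0.26377  0.06792]
 [ 1.      -0.00001 -0.00008 -0.00161]
 [ 0.00007 -0.26377  0.96459 -0.14454]
 [ 0.       0.       0.       1.     ]]
[[291.59154   0.      324.91672]
 [  0.      291.59154 198.57376]
 [  0.        0.        1.     ]]
w6 b39 (array([ 0.52206, -0.26415]), np.float64(35.54637857814393), array([325.57623, 113.72056]))
w6 f57 (array([ 0.62976, -0.34129]), np.float64(74.10872323678366), array([241.4529 ,  49.52025]))
w2 b39 (array([ 0.51887, -0.26459]), np.float64(26.26172384549245), array([339.93557,  97.9587 ]))
w2 b57 (array([ 0.62502, -0.34132]), np.float64(36.742722143916744), array([411.51646, 153.14969]))
w3 f39 (array([0.65782, 0.24496]), np.float64(52.198363713497685), array([415.10864, 162.62675]))
```

The reported hand-eye changes by about 2 mm from script to script. Averaging the views from yaw +90 and −90 puts base_39 at about (0.5206, −0.2647), which agrees with where the other flasks settled.

{"op": "apply_moves", "data": {"increments": [{"offset":[25,0.9,0],"angular":[0,0,0],"claw":33},{"offset":[35,0,0],"angular":[0,0,0],"claw":33},{"offset":[15.3,0,0],"angular":[0,0,0],"claw":33},{"offset":[0,0,20],"angular":[0,0,0],"claw":33},{"offset":[0,0,40],"angular":[0,0,0],"claw":33},{"offset":[0,0,40],"angular":[0,0,0],"claw":33},{"offset":[0,0,40],"angular":[0,0,0],"claw":33},{"offset":[0,0,40],"angular":[0,0,0],"claw":33},{"offset":[0,0,40],"angular":[0,0,0],"claw":33},{"offset":[0,0,20],"angular":[0,0,0],"claw":33},{"offset":[0,0,0],"angular":[0,0,0],"claw":33},{"offset":[0,0,0],"angular":[0,0,0],"claw":33}]}}

```text
clock: 41.25
tcp_pos: [0.5212, -0.2657, 0.0875]
tcp_rot: [[0.002, -1.0, -0.0], [-1.0, -0.002, 0.0], [-0.0, 0.0, -1.0]]
wrist_force: [0.3, 0.5, -0.8]
width: 0.0385
```

```bash
python3 -c "
from h import *
s=readout.sense();print(s['tcp_pos'],s['wrist_force'])
im=shot('side','d6.png')[:,:,::-1]; cv2.imwrite('pics/d6z.png',cv2.resize(im[190:285,270:390],None,fx=5,fy=5,interpolation=2))
for z in(.013,.055):print((proj('side',(.5206,-.2647,z))-[270,190])*5)"
```

```text
[ 0.52123697 -0.26569622  0.08746535] [ 0.33041323  0.4563395  -0.79474936]
[296.83801932 284.20090775]
[299.59606817 212.08844124]
```

View pics/d6z.png

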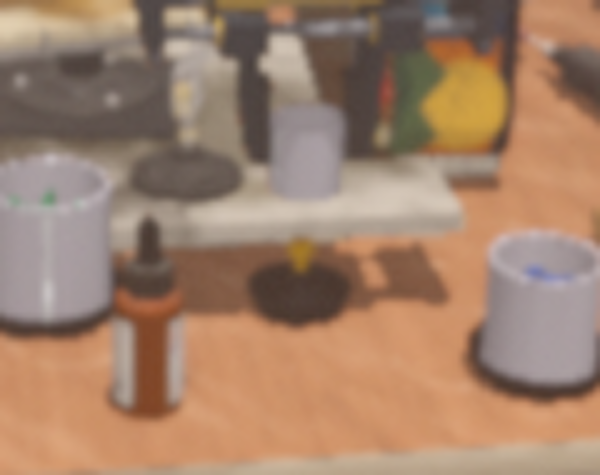

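The flask is centred near column 306 and the base near 299. Allowing for lean, it is about 1 to 1.5 mm too far in +x. Correcting while lowering.

{"op": "apply_moves", "data": {"increments": [{"offset":[-0.7,1,12],"angular":[0,0,0],"claw":33},{"offset":[0,0,12],"angular":[0,0,0],"claw":33},{"offset":[0,0,12],"angular":[0,0,0],"claw":33},{"offset":[0,0,10],"angular":[0,0,0],"claw":33},{"offset":[0,0,7],"angular":[0,0,0],"claw":33},{"offset":[0,0,4],"angular":[0,0,0],"claw":33},{"offset":[0,0,3],"angular":[0,0,0],"claw":33},{"offset":[0,0,2],"angular":[0,0,0],"claw":33},{"offset":[0,0,0],"angular":[0,0,0],"claw":33},{"offset":[0,0,0],"angular":[0,0,0],"claw":33}]}}

```text
clock: 42.3
tcp_pos: [0.5202, -0.2653, 0.0255]
tcp_rot: [[0.002, -1.0, 0.0], [-1.0, -0.002, -0.0], [0.0, -0.0, -1.0]]
wrist_force: [-1.1, -0.7, -1.8]
width: 0.0386
```

{"op": "apply_moves", "data": {"increments": [{"offset":[0,0,1],"angular":[0,0,0],"claw":33},{"offset":[0,0,0],"angular":[0,0,0],"claw":33},{"offset":[0,0,0],"angular":[0,0,0],"claw":33}]}}

```text
clock: 42.6
tcp_pos: [0.52, -0.2652, 0.0243]
tcp_rot: [[0.002, -1.0, 0.0], [-1.0, -0.002, -0.0], [0.0, -0.0, -1.0]]
wrist_force: [-0.3, -0.4, -1.2]
width: 0.0385
```

{"op": "apply_moves", "data": {"increments": [{"offset":[0,0,1],"angular":[0,0,0],"claw":33},{"offset":[0,0,0],"angular":[0,0,0],"claw":33},{"offset":[0,0,0],"angular":[0,0,0],"claw":33}]}}

```text
clock: 42.9
tcp_pos: [0.52, -0.2651, 0.0231]
tcp_rot: [[0.002, -1.0, -0.0], [-1.0, -0.002, -0.0], [0.0, 0.0, -1.0]]
wrist_force: [0.4, -0.0, -0.4]
width: 0.0389
```

{"op": "apply_moves", "data": {"increments": [{"offset":[0,0,0.7],"angular":[0,0,0],"claw":33},{"offset":[0,0,0],"angular":[0,0,0],"claw":33},{"offset":[0,0,0],"angular":[0,0,0],"claw":33}]}}

```text
clock: 43.2
tcp_pos: [0.5201, -0.2652, 0.0228]
tcp_rot: [[0.002, -1.0, 0.0], [-1.0, -0.002, -0.0], [0.0, -0.0, -1.0]]
wrist_force: [-1.2, 1.3, 4.2]
width: 0.0388
```

Home at z 0.0228, exactly as predicted. Releasing.

{"op": "apply_moves", "data": {"increments": [{"offset":[0,0,0],"angular":[0,0,0],"claw":40},{"offset":[0,0,0],"angular":[0,0,0],"claw":44},{"offset":[0,0,0],"angular":[0,0,0],"claw":52},{"offset":[0,0,0],"angular":[0,0,0],"claw":60},{"offset":[0,0,-5],"angular":[0,0,0],"claw":60},{"offset":[0,0,-15],"angular":[0,0,0],"claw":60},{"offset":[0,0,-30],"angular":[0,0,0],"claw":60},{"offset":[0,0,-40],"angular":[0,0,0],"claw":60},{"offset":[0,0,-45],"angular":[0,0,0],"claw":60},{"offset":[0,0,-45],"angular":[0,0,0],"claw":60},{"offset":[0,0,-45],"angular":[0,0,0],"claw":60},{"offset":[0,0,-45],"angular":[0,0,0],"claw":60},{"offset":[0,0,-30],"angular":[0,0,0],"claw":60},{"offset":[0,0,0],"angular":[0,0,0],"claw":60},{"offset":[-35,0,0],"angular":[0,0,0],"claw":60},{"offset":[-40,0,0],"angular":[0,0,0],"claw":60},{"offset":[0,0,0],"angular":[0,0,0],"claw":60},{"offset":[0,0,0],"angular":[0,0,0],"claw":60}]}}

```text
clock: 45.0
tcp_pos: [0.5196, -0.1893, 0.3224]
tcp_rot: [[0.003, -1.0, -0.0], [-1.0, -0.003, -0.0], [0.0, 0.0, -1.0]]
wrist_force: [0.3, -0.6, 0.9]
width: 0.0598
```

```bash
python3 -c "
from h import *
wshot('w7')
a=shot('side','d7.png')[:,:,::-1];b=shot('scene','s7.png')[:,:,::-1];w=cv2.imread('pics/w7.png')
a=cv2.resize(a[200:290,240:410],(680,360),interpolation=2)[:,:,:]
w=cv2.resize(w[0:200,160:500],(400,235),interpolation=2);b=cv2.resize(b[190:280,170:320],(280,168))
o=np.zeros((600,700,3),np.uint8);o[:360,:680]=a;o[362:597,:400]=w;o[362:530,410:690]=b;cv2.imwrite('pics/final.png',o)
for n,p,r,h in [('f39',(.520,-.265),.0195,.044),('b39',(.520,-.265),.0285,.013),('f57',(.628,-.342),.0285,.062),('b57',(.628,-.342),.0375,.013),('f66',(.389,-.25),.033,.072),('b66',(.389,-.25),.042,.013)]:
  print(n,fit('w7',p,[(r,h,0),(r-.0025,h,0)] if n[0]=='f' else [(r,h,1)])[:2])"
```

```text
45.0 [ 0.5196 -0.1893  0.3224] [[0.003, -1.0, -0.0], [-1.0, -0.003, -0.0], [0.0, 0.0, -1.0]] [-0.56  0.07  1.56 -0.    1.51  2.57]
f39 (array([ 0.52173413, -0.26408517]), np.float64(78.63740776971377))
b39 (array([ 0.52193746, -0.2642541 ]), np.float64(35.10497860823216))
f57 (array([ 0.62969525, -0.34127054]), np.float64(73.3860956998346))
b57 (array([ 0.63153122, -0.34376288]), np.float64(22.362335354818413))
f66 (array([ 0.39115065, -0.25116849]), np.float64(63.61275968063046))
b66 (array([ 0.38926978, -0.24983936]), np.float64(22.655795577566444))
```

View pics/final.png

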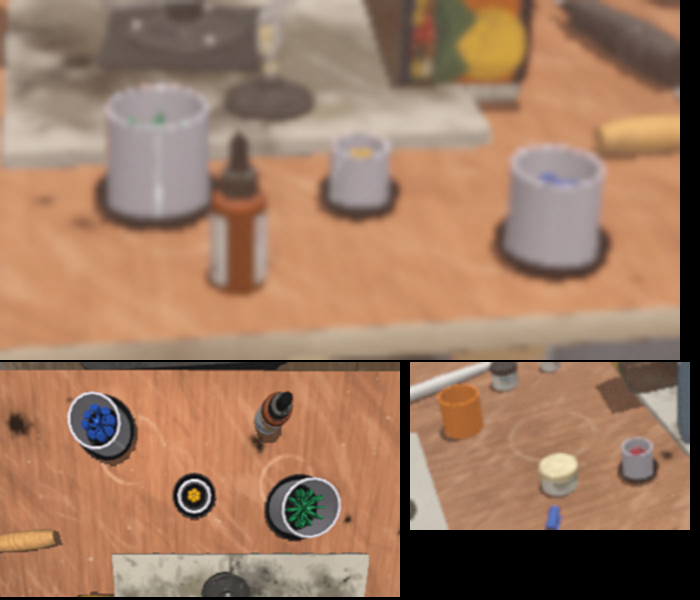

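All four flasks stand upright in their own bases. The bottle, pot and orange look-alike are untouched.

```bash
python3 -c "
from h import *
print(arm.hand_in())"
```

```text
the job is handed in; nothing more can be done
None
```

I put all four steel flasks over their wax trees, each onto the base of its own size, and handed the job in at about 45 s of the 136 s allowed.

- **Lowering:** Each flask went straight down and was released only after it touched the groove at the expected height. flask_66 and flask_48 each met about 6 N of sideways force in the groove, so I shifted the flask 1 to 2 mm before it went home.
- **Seated height:** On each flask the tool stopped within about 0.1 mm of the height worked out for a fully seated flask.
- **Final pictures:** All four flasks stand upright in their bases with the trees inside. The dropper bottle, wax pot and orange look-alike are where they stood.
- **Centring:** flask_39 and its base agreed to 0.3 mm. The fits for base_57 and base_66 differed from their flasks by 2 to 3 mm. Their rims were partly hidden behind the flasks, so I relied on the seated height and the pictures for those two.
- **Calibration:** The wrist camera's reported calibration changed by about 2 mm between scripts. For base_39 I averaged views from two opposite tool directions.

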